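# Power up the model railway with the sprung key switch

## Task

The model railway's power box is off and a canister of ballast has been left standing on it, over the keyhole: lift the green canister off by its handle and set it down gently, upright, on the round cork mat. Then take the key with the red head from the rack, push it fully home into the keyhole, working it past the sticky pins, turn it clockwise (seen from above) a quarter turn as far as it goes, and finish while still holding the key turned, because the switch springs back when let go. Leave the blue key, the boxcar and the oil bottle where they are.

Things in the scene. Friction and masses are not known exactly. Their poses are not given: they have to be found in the camera images.
- power_box: Grey steel power box, fixed to the table, 140 x 140 mm, 60 mm high; origin at the centre of its underside. The lock is in the middle of its flat top, inside a painted red ring of 58 mm outer diameter. Three small lamps on its -x side.
- keyhole (a point): Centre of the keyhole's mouth on the brass lock face, 0.5 mm below the box's top. z up; x along the slot while the lock is off (it does not turn with the lock). Slot 20 mm long (x), 7 mm wide (y), 36 mm or more deep, 2 mm bevels round the mouth. Sticky spring pins stand 4.5 mm in from both ends, 10 and 18 mm down: pushing past takes 10 to 25 N, less if the key is wiggled along x.
- plug (a joint): Turn of the lock in rad: 0 off (spring at rest, slot along the keyhole's x), growing clockwise seen from above to a stop at 1.57 (quarter turn). The return spring grows from 0.02 to 0.12 N m; the slot has about 0.1 rad of play about the key blade.
- canister: Closed green canister with a white band, steel lid and black carrying handle, 79 mm diameter, 137 mm high over the handle, 0.3 to 0.65 kg; origin at the centre of its underside, z up. At the start it stands on the power box over the keyhole.
- canister_handle (a point): Middle of the canister's fixed handle bar, 130 mm above the canister's underside; axes as the canister's. The bar runs along y, 73 mm long, 12 mm wide (x), 14 mm high (z); 35 mm free between the bar and the lid; its two 12 mm wide posts stand 34 mm either side of the middle.
- mat: Round cork mat fixed to the table, 136 mm diameter, 3 mm thick; origin at the centre of its underside. The canister goes on it.
- rack: Dark wooden key rack fixed to the table, 150 x 50 mm, 45 mm high; origin at the centre of its underside. Two slots in its top, 45 mm either side of the middle along x, hold the two keys upright.
- red_key: Key with a red plastic head, 50 g, blade down in a rack slot. Origin mid-shoulder, where the steel blade leaves the head; z up. Head 34 mm wide (x), 12 thick (y), 40 high. Blade 18 mm wide (x), 5 thick (y), 31 long, last 9 mm a right-angled point. Fits the lock either way round. Fully home: origin at the keyhole point. In the rack: origin 45 mm above the table.
- red_key_head (a point): Point in the middle of the red key's head, 25 mm above the shoulder: a good place to pinch across the 12 mm thickness. Axes as the key's.
- blue_key: Same key with a blue head, in the rack's other slot; leave it alone. Same origin and axes.
- boxcar: Red model boxcar, 50 x 134 mm, 57 mm high, standing on a short raised siding beyond the power box; leave it alone. Origin at the centre of its underside.
- oil_bottle: Small amber oil bottle with a black cap, 36 mm diameter, 100 mm high; leave it alone. Origin at the centre of its underside.
Things that resemble listed ones, but are neither listed nor needed, are in the scene too. What is shaped like the canister but yellow is not meant. There is more than one size of the red_key; the one meant has the size given above.

How it is judged:
On the way, in this order (a step that is already met when the one before it is completed fails the run):
1. the canister stands upright on the cork mat, let go (horizontal distance between canister and mat below 0.035 m and z of canister in the frame of mat below 0.008 m and angle between canister's own z axis and vertical below 0.1 rad and linear speed of canister below 0.05 m/s and contact force between canister and the fingers below 0.3 N), for 0.2 s.
2. the red key is fully home in the keyhole, not yet turned (horizontal distance between red_key and keyhole below 0.005 m and z of red_key in the frame of keyhole below 0.005 m and angle between red_key's own z axis and vertical below 0.15 rad and value of joint plug below 0.6 rad), for 0.1 s.
3. the lock is turned a quarter with the key (value of joint plug above 1.25 rad and z of red_key in the frame of keyhole below 0.008 m and contact force between red_key and the fingers above 1 N), for 0.3 s.
At the end, for the whole second after the job is handed in: The fingers still hold the red key (over 1 N), which is in the keyhole within 8 mm of fully home, upright and centred within 6 mm, and the lock stays turned more than 1.25 rad clockwise; the canister stands upright on the mat, its centre within 35 mm of the mat's centre, at rest (all of step 3 and horizontal distance between red_key and keyhole below 0.006 m and angle between red_key's own z axis and vertical below 0.2 rad and horizontal distance between canister and mat below 0.035 m and z of canister in the frame of mat below 0.008 m and angle between canister's own z axis and vertical below 0.1 rad and linear speed of canister below 0.05 m/s); the arm keeps its last pose, push and grip.
It fails at once if the canister was let fall or tipped over ((linear speed of canister above 0.5 m/s and contact force between canister and the fingers below 0.3 N) or angle between canister's own z axis and vertical above 0.8 rad).
It fails at once if the blue key was disturbed (distance of blue_key from where it was at the start of the episode above 0.02 m).
It fails at once if the boxcar was disturbed (distance of boxcar from where it was at the start of the episode above 0.02 m).
It fails at once if the oil bottle was disturbed (distance of oil_bottle from where it was at the start of the episode above 0.02 m).
It also fails if it takes over 72 s, if anything falls off the work surface, if the arm or the gripper's body presses on something with over 40 N, if the wrist force passes 120 N, or if a joint passes its speed limit or range.

## Robot

A 6-joint arm with a two-finger parallel gripper is mounted at the origin on the work surface. World frame = base frame: x ahead of the robot, y to its left, z up, the work surface at z = 0. Lengths are in m, angles in rad, forces in N, time in s.
With the tool pointing down it reaches from about 0.4 to 0.825 m from the base axis. Payload 7 kg.
Tool frame: the origin (TCP) lies midway between the tips of the shut fingers; the grasp point (between the pads) lies 19 mm behind it; z points along the fingers, y is the line along which they close (so a half turn about z gives the same grasp; the last joint's range is limited). The gripper opens to 88 mm and grips with 3 to 60 N. Pads are 19 mm wide; open, the fingers measure 130 mm over their backs; the gripper's body (78 mm by 193 mm) begins 47 mm behind the grasp point.
Start: joints at [0.288, 0.359, 0.012, 0, -1.224, -0.288], TCP at [0.675, -0, 0.227] pointing down, gripper open.
Joint ranges: [-3.07, 3.07], [-1.43, 2.12], [-1.02, 1.25], [-3.03, 1.67], [-3.05, -0], [-3.03, 3.03]. Speed limits (rad/s): [2.39, 2.39, 3.01, 3.14, 3.14, 3.14].

## Interface

Orientations are given as [roll, pitch, yaw] about the fixed x, y, z axes, in that order (R = Rz(yaw) Ry(pitch) Rx(roll)).
In Python, from station import telemetry, eyes, ticket, recognise, trace gives the robot as it stands. The module is installed in compiled form; this text tells all that it offers.
- The arm moves only by the tool servo_tool, never from a script. Its argument "series" is a list that holds one entry, the list of rows, each a list of 4 numbers: the shift along the tool's x, y, z in mm, then the turn about the tool's z in rad. In form: [[[x, y, z, roll], ...]]. A call has exactly 10 rows; each row shifts and turns the commanded pose from where the row before left it, along the tool's axes as they then stand; what a row does not reach is not made up. A row lasts 1/12 s, in which the tool goes at most 41.7 mm and 7.16 degrees, less where a joint would pass 70% of its speed; a pose out of reach is approached as far as the arm can. A call is refused whole if a number of a shift passes 41.7 or a number of a turn 0.125, either way. A call with a gripper value outside its range is refused whole. "claw" is the gripper's target within -1 to 1 (shut at 1, half-way at 0, fully open at -1), set as the call begins (left out, the last holds). The fingers move at their own pace and stop on an object; "grip_force" is the grip in N (left out, the last holds). Time passes only in rows, so rows that do not move let the fingers close, or fill a call up. It gives the time, the measured TCP pose, the force, the opening and the grip force at its end, in the units of the state.
- telemetry.get_state(): the state, without advancing time (a new reading comes with each control period).
- eyes.grab_frame(name): name is "scene" or "side" or "wrist"; returns the picture (400x640x3 uint8, red, green, blue); there is no depth.
- eyes.calibration(name): a dict with "mtx" (3x3 intrinsics, pixels), "rvec" (rotation vector, rad) and "tvec" (3), from world to camera coordinates, as OpenCV has them. Camera axes: x right, y down, z forward; pixel columns grow to the right and rows downward; lengths in m; the calibration is good to about 2 mm. A picture is of the moment at which its call begins: read the wrist's pose just before it. calibration takes no time and is no camera call; for the wrist camera it gives the pose at the moment of the call.
- ticket.job_done(): hands the job in; it is judged then, once.
Trained networks look in the newest picture that a camera, given by its name, has taken for a name from the list of things; names that differ only in an ending like _2 or _b are one class to them, and where a whole thing is asked for, a point or a joint stands for the part that bears it (a point fixed in the world has none). Each returns a list of dicts, best first, with "conf" (0 to 1); they miss things now and then, are a little off and sometimes report something else, mostly with a low value. They report only what shows in the picture. A call takes as long as a camera call. They do not tell look-alikes from the thing itself.
- recognise(camera, name): "position" ([x, y, z] in m, in world coordinates, good to about 4 mm: the middle of the surface that is visible of it).
- trace(camera, name): "mask" (400x640 bool, what is visible of it).
The state is a dict: "t": time; "q": joint angles; "qd": joint speeds; "joint_efforts": joint torques, N m; "eef_pos": TCP position; "ee_rot": TCP orientation; "force": force on the tool from outside, world axes, zero at the start; "moment": the same for the moment, N m; "width": finger opening in m; "gripper_force": force on a finger pad.
Only numpy, scipy, OpenCV 4.12 (cv2) and the standard library are available. Lean on these libraries where they do the work, as an engineer would, in place of code of your own. Each camera call takes 0.05 s, during which the arm holds its last target. There are 200 camera calls.

## Working session

There is one attempt and no reset: what is moved stays moved. The work goes in short steps, Python scripts to look and compute and a tool call to move; the robot and the scene stay as the last step left them, time stands still between calls to the robot, and variables do not carry over. Pictures are saved under pics/ and viewed, at most 10 in all, crops included, and the job is handed in when it is done.

Besides the shell and the picture viewer there is one more tool, called after "Request:" as name(argument=value, ...), one argument or row to a line, values as JSON. servo_tool: Moves the arm, as the interface text tells. Its arguments: {"type":"object","properties":{"series":{"type":"array"},"claw":{"type":"number"},"grip_force":{"type":"number"}},"required":["series"]}

```bash
mkdir -p pics; cat > h.py <<'E'
import numpy as np, cv2
from station import telemetry, eyes, ticket, recognise, trace
def cal(n):
    c=eyes.calibration(n); return np.array(c['mtx'],float),np.array(c['rvec'],float).reshape(3),np.array(c['tvec'],float).reshape(3)
def ray(n,u,v,z,c=None):
    K,r,t=c or cal(n); R=cv2.Rodrigues(r)[0]; o=-R.T@t
    d=R.T@np.linalg.inv(K)@np.array([u,v,1.]); return o+d*(z-o[2])/d[2]
def proj(n,P,c=None):
    K,r,t=c or cal(n); return cv2.projectPoints(np.array(P,float).reshape(-1,3),r,t,K,None)[0].reshape(-1,2)
def grab(n,f=None):
    im=eyes.grab_frame(n)
    if f: cv2.imwrite('pics/'+f,im[:,:,::-1])
    return im
E
python3 - <<'E'
from h import *
a=grab('scene');b=grab('side');
cv2.imwrite('pics/a.png',np.ascontiguousarray(a[:,:,::-1])); cv2.imwrite('pics/b.png',np.ascontiguousarray(b[:,:,::-1]))
s=telemetry.get_state(); print({k:np.round(v,3) for k,v in s.items()})
for n in ['power_box','canister','canister_handle','mat','rack','red_key','red_key_head','blue_key','boxcar','oil_bottle']:
    for c in ('scene','side'):
        print(n,c,[(np.round(d['position'],3).tolist(),round(d['conf'],2)) for d in recognise(c,n)])
E
```

```text
{'t': np.float64(0.1), 'q': array([ 0.288,  0.359,  0.011, -0.   , -1.224, -0.288]), 'qd': array([ 0.001, -0.002,  0.004,  0.   ,  0.001, -0.001]), 'joint_efforts': array([-1.0000e-03, -5.8417e+01,  2.9375e+01,  7.0160e+00,  1.0000e-02,
       -0.0000e+00]), 'eef_pos': array([ 0.675, -0.   ,  0.226]), 'ee_rot': array([ 3.14 , -0.   , -1.571]), 'force': array([ 0.61 , -0.697, -0.101]), 'moment': array([ 0.036, -0.071,  0.021]), 'gripper_force': np.float64(0.0), 'width': np.float64(0.087)}
power_box scene [([0.636, -0.043, 0.063], 0.65)]
power_box side [([0.59, 0.01, 0.05], 0.55)]
canister scene [([0.593, -0.065, 0.127], 0.86), ([0.429, 0.072, 0.091], 0.78), ([0.435, -0.077, 0.088], 0.68)]
canister side [([0.572, -0.017, 0.137], 0.87), ([0.43, -0.037, 0.088], 0.58)]
canister_handle scene [([0.597, -0.066, 0.127], 0.97), ([0.43, 0.069, 0.089], 0.76), ([0.433, -0.075, 0.089], 0.7)]
canister_handle side [([0.42, 0.102, 0.077], 0.97), ([0.426, -0.037, 0.09], 0.82), ([0.576, -0.016, 0.137], 0.57)]
mat scene [([0.478, -0.264, 0.006], 0.68)]
mat side [([0.481, -0.263, 0.003], 0.91)]
rack scene [([0.541, 0.245, 0.046], 0.63)]
rack side [([0.515, 0.274, 0.041], 0.67)]
red_key scene [([0.536, 0.154, 0.012], 0.6)]
red_key side [([0.561, 0.264, 0.068], 0.69), ([0.482, -0.26, 0.001], 0.25)]
red_key_head scene [([0.533, 0.157, 0.006], 0.6), ([0.562, 0.253, 0.073], 0.54)]
red_key_head side [([0.557, 0.267, 0.07], 0.8), ([0.53, 0.162, 0.01], 0.43)]
blue_key scene [([0.486, 0.248, 0.074], 0.47)]
blue_key side [([0.472, 0.252, 0.071], 0.87), ([0.587, 0.009, 0.052], 0.54)]
boxcar scene [([0.814, -0.009, 0.072], 0.85)]
boxcar side [([0.8, 0.022, 0.071], 0.9)]
oil_bottle scene [([0.74, 0.286, 0.059], 0.82)]
oil_bottle side [([0.729, 0.305, 0.051], 0.91)]
```

View pics/a.png

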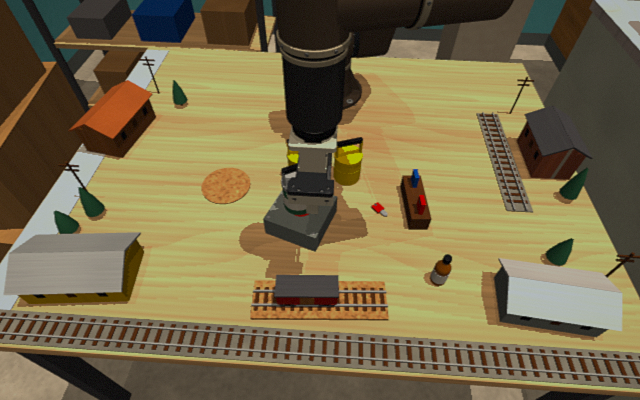

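View pics/b.png

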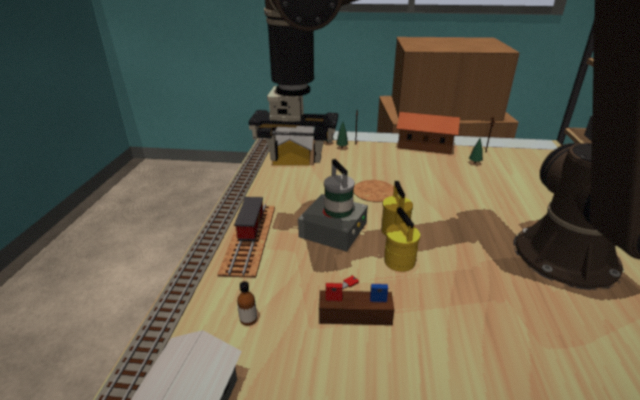

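```bash
python3 - <<'E'
from h import *
w=grab('wrist');b=cv2.imread('pics/b.png'); 
c=cv2.resize(b[150:330,290:450],(640,720),interpolation=cv2.INTER_CUBIC)
c=cv2.resize(b[150:250,290:450],None,fx=5,fy=5,interpolation=cv2.INTER_CUBIC)
cv2.imwrite('pics/w.png',np.ascontiguousarray(w[:,:,::-1])); cv2.imwrite('pics/c.png',c)
K,r,t=cal('wrist'); R=cv2.Rodrigues(r)[0]; print('wrist cam',-R.T@t,R[2],K[0,0])
for n in ('scene','side'):
    K,r,t=cal(n); R=cv2.Rodrigues(r)[0]; print(n,-R.T@t,R[2],K[0,0])
for n in ['power_box','canister','canister_handle','red_key','mat','rack']:
    print(n,[(np.round(d['position'],3).tolist(),round(d['conf'],2)) for d in recognise('wrist',n)])
E
```

```text
wrist cam [ 0.67497602 -0.07460806  0.38445103] [ 4.35735632e-04  2.79967922e-01 -9.60009256e-01] 349.3503619569451
scene [1.18471057 0.04045412 0.81480369] [-0.64171729 -0.03408416 -0.76618352] 387.06984430099726
side [0.51544411 0.86255771 0.65453426] [ 0.09594086 -0.85585971 -0.50823175] 409.0655923228597
power_box [([0.616, -0.048, 0.061], 0.62)]
canister [([0.447, -0.054, 0.084], 0.7), ([0.438, 0.041, 0.059], 0.64), ([0.582, -0.053, 0.146], 0.63)]
canister_handle [([0.446, -0.059, 0.087], 0.97), ([0.617, -0.048, 0.061], 0.63), ([0.583, -0.047, 0.149], 0.58)]
red_key []
mat []
rack []
```

View pics/w.png

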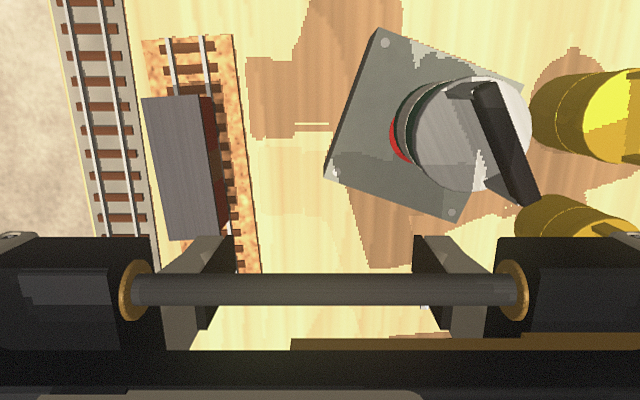

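View pics/c.png

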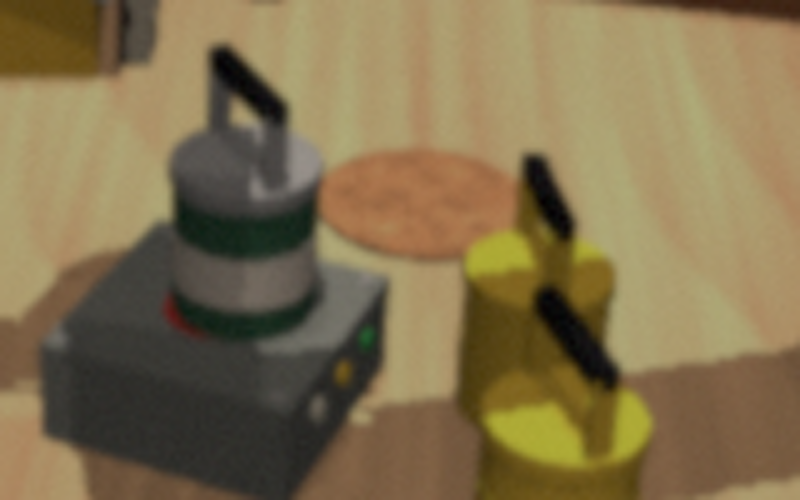

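```bash
python3 - <<'E'
from h import *
for p in [(378,28),(324,177),(455,222),(523,83)]: print('box',ray('wrist',*p,0.06).round(4))
for p in [(483,85),(530,204)]: print('bar',ray('wrist',*p,0.197).round(4))
a=lambda x,y:(290+x/5,150+y/5)
for p in [(222,47),(275,113)]: print('bar side',ray('side',*a(*p),0.197).round(4))
for p in [(42,345),(290,405),(388,280),(160,222)]: print('box side',ray('side',*a(*p),0.06).round(4))
print('mat side', [ray('side',*a(*p),0.003).round(3) for p in [(317,195),(530,200),(420,150),(432,258)]])
for c in ('scene','side'):
    for n in ('mat','red_key','blue_key','canister_handle'):
        grab(c)
        for d in trace(c,n):
            y,x=np.nonzero(d['mask']); z={'mat':.003,'canister_handle':.19}.get(n,.065)
            print(c,n,d['conf'],len(x),(x.mean(),y.mean()),x.min(),x.max(),y.min(),y.max(),ray(c,x.mean(),y.mean(),z).round(4))
E
```

```text
box [ 0.6287 -0.1278  0.06  ]
box [0.6744 0.002  0.06  ]
box [0.5448 0.0476 0.06  ]
box [ 0.4985 -0.0834  0.06  ]
bar [ 0.5933 -0.0787  0.197 ]
bar [ 0.5587 -0.0148  0.197 ]
bar side [ 0.5876 -0.068   0.197 ]
bar side [5.565e-01 2.000e-04 1.970e-01]
box side [0.6715 0.0083 0.06  ]
box side [0.5423 0.0461 0.06  ]
box side [ 0.4963 -0.0734  0.06  ]
box side [ 0.625 -0.12   0.06 ]
mat side [array([ 0.541, -0.258,  0.003]), array([ 0.407, -0.267,  0.003]), array([ 0.476, -0.324,  0.003]), array([ 0.469, -0.191,  0.003])]
scene mat 0.82 1434 (np.float64(225.33333333333334), np.float64(185.28730822873084)) 201 250 167 204 [ 0.4801 -0.2654  0.003 ]
scene mat 0.47 493 (np.float64(440.72210953346854), np.float64(270.8843813387424)) 429 451 254 286 [0.7107 0.3025 0.003 ]
scene red_key 0.55 119 (np.float64(420.70588235294116), np.float64(204.42857142857142)) 417 425 196 213 [0.5612 0.2575 0.065 ]
scene red_key 0.43 116 (np.float64(378.94827586206895), np.float64(209.04310344827587)) 372 386 203 216 [0.5836 0.1528 0.065 ]
scene canister_handle 0.7 1274 (np.float64(347.4686028257457), np.float64(
[... 644 characters left out ...]
125)) 343 358 276 287 [0.5276 0.2296 0.065 ]
side blue_key 0.76 287 (np.float64(378.0243902439024), np.float64(293.14285714285717)) 370 386 284 302 [0.4708 0.2552 0.065 ]
side blue_key 0.67 2314 (np.float64(331.22039757994816), np.float64(225.86646499567848)) 297 366 195 251 [0.5846 0.0361 0.065 ]
side canister_handle 0.8 762 (np.float64(394.20603674540683), np.float64(207.15748031496062)) 381 412 181 234 [0.445  0.1295 0.19  ]
side canister_handle 0.71 1674 (np.float64(401.0812425328554), np.float64(243.60812425328555)) 384 419 209 271 [0.4374 0.2528 0.19  ]
side canister_handle 0.56 1332 (np.float64(338.02777777777777), np.float64(192.25375375375376)) 324 353 160 217 [0.5667 0.0817 0.19  ]
```

Request:
servo_tool(
  series=[
    [[9,20,0,0],[9,20,0,0],[9,20,0,0],[9,20,0,0],[9,20,0,0],[0,0,0,-0.124],[0,0,0,-0.124],[0,0,0,-0.124],[0,0,0,-0.124],[0,0,0,0]],
  ],
  claw=-1,
  grip_force=45,
)

```text
t: 3.08
eef_pos: [0.575, -0.045, 0.2268]
ee_rot: [-3.141, -0.0, -1.069]
force: [-0.4, -0.5, -0.2]
width: 0.0877
gripper_force: 0.0
```

```bash
python3 - <<'E'
from h import *
s=telemetry.get_state(); print(s['eef_pos'],s['ee_rot'],s['t'])
w=grab('wrist'); cv2.imwrite('pics/w2.png',np.ascontiguousarray(w[:,:,::-1]))
E
```

```text
[ 0.57499553 -0.04503563  0.2267987 ] [-3.14114133e+00 -1.50403346e-04 -1.06898733e+00] 3.0833
```

View pics/w2.png

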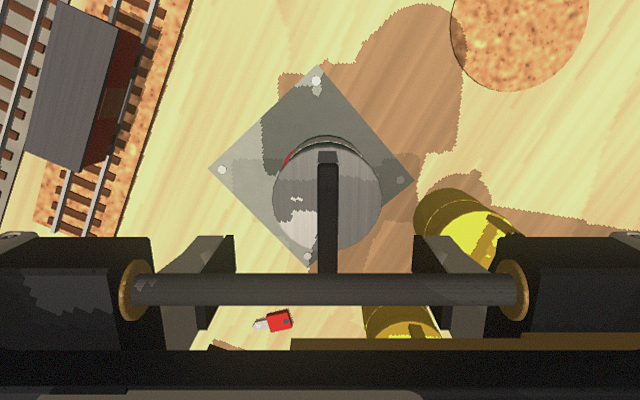

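Request:
servo_tool(
  series=[
    [[0,0,8,0],[0,0,8,0],[0,0,8,0],[0,0,8,0],[0,0,8,0],[0,0,8,0],[0,0,6,0],[0,0,0,0],[0,0,0,0],[0,0,0,0]],
  ],
)

```text
t: 3.97
eef_pos: [0.5753, -0.045, 0.1729]
ee_rot: [-3.141, -0.0, -1.075]
force: [0.5, -0.1, -0.5]
width: 0.0876
gripper_force: 0.0
```

Request:
servo_tool(
  series=[
    [[0,0,0,0],[0,0,0,0],[0,0,0,0],[0,0,0,0],[0,0,0,0],[0,0,0,0],[0,0,0,0],[0,0,0,0],[0,0,0,0],[0,0,0,0]],
  ],
  claw=1,
  grip_force=45,
)

```text
t: 4.8
eef_pos: [0.575, -0.045, 0.1726]
ee_rot: [-3.142, -0.0, -1.075]
force: [0.0, -0.2, -0.6]
width: 0.0266
gripper_force: 0.0
```

Request:
servo_tool(
  series=[
    [[0,0,0,0],[0,0,0,0],[0,0,0,0],[0,0,0,0],[0,0,0,0],[0,0,-2,0],[0,0,-3,0],[0,0,-5,0],[0,0,-5,0],[0,0,0,0]],
  ],
)

```text
t: 5.63
eef_pos: [0.5758, -0.0449, 0.1889]
ee_rot: [-3.14, -0.001, -1.075]
force: [0.7, -0.5, -5.2]
width: 0.0114
gripper_force: 45.0
```

Request:
servo_tool(
  series=[
    [[0,0,-6,0],[0,0,-6,0],[0,0,-6,0],[0,0,-6,0],[3,4,0,0],[6,8,0,0],[9,12,0,0],[12,15,0,0],[12,15,0,0],[12,15,0,0]],
  ],
)

```text
t: 6.47
eef_pos: [0.5385, -0.1271, 0.2112]
ee_rot: [3.141, 0.0, -1.075]
force: [0.9, -0.4, -5.3]
width: 0.011
gripper_force: 45.0
```

Request:
servo_tool(
  series=[
    [[12,16,0,0],[12,16,0,0],[12,16,0,0],[12,16,0,0],[12,16,0,0],[11,15,0,0],[9,12,0,0],[6,8,0,0],[4,4,0,0],[1,2,0,0]],
  ],
)

```text
t: 7.3
eef_pos: [0.4762, -0.264, 0.2114]
ee_rot: [3.141, 0.0, -1.076]
force: [-0.4, 1.3, -4.1]
width: 0.0116
gripper_force: 45.0
```

```bash
python3 - <<'E'
from h import *
s=telemetry.get_state(); print(s['eef_pos'],s['ee_rot'],s['force'],s['width'])
w=grab('wrist'); b=grab('side'); a=grab('scene')
c=np.hstack([cv2.resize(b[120:240,290:430],(466,400)),w[:, 150:484]])
cv2.imwrite('pics/w3.png',np.ascontiguousarray(c[:,:,::-1]))
cv2.imwrite('pics/a3raw.png',np.ascontiguousarray(a[:,:,::-1]))
cv2.imwrite('pics/w3raw.png',np.ascontiguousarray(w[:,:,::-1]))
cv2.imwrite('pics/b3raw.png',np.ascontiguousarray(b[:,:,::-1]))
E
```

```text
[ 0.47616944 -0.26404368  0.21143735] [ 3.14138195e+00  7.74372234e-05 -1.07617781e+00] [-0.37698213  1.32550431 -4.08393403] 0.011561479207141435
```

View pics/w3.png

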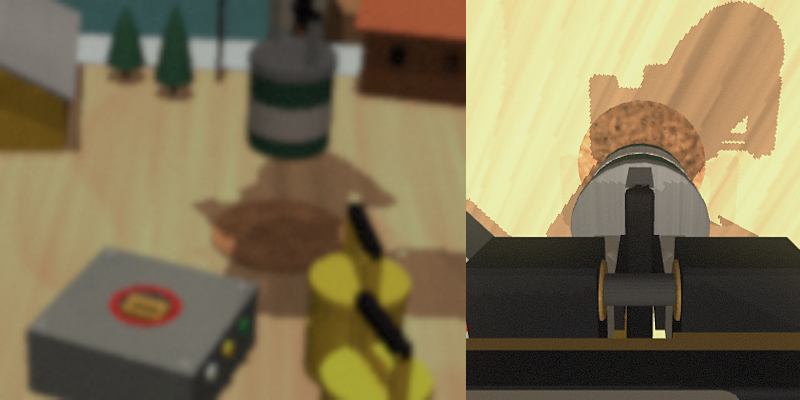

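Request:
servo_tool(
  series=[
    [[0,0,8,0],[0,0,14,0],[0,0,14,0],[0,0,14,0],[0,0,14,0],[0,0,12,0],[0,0,8,0],[0,0,5,0],[0,0,3,0],[0,0,1,0]],
  ],
)

```text
t: 8.28
eef_pos: [0.477, -0.2628, 0.1183]
ee_rot: [3.141, 0.0, -1.074]
force: [0.0, -0.3, -4.8]
width: 0.0112
gripper_force: 45.0
```

Request:
servo_tool(
  series=[
    [[0,0,0.5,0],[0,0,0.5,0],[0,0,0.5,0],[0,0,0.5,0],[0,0,0.5,0],[0,0,0,0],[0,0,0,0],[0,0,0,0],[0,0,0,0],[0,0,0,0]],
  ],
)

```text
t: 9.12
eef_pos: [0.4769, -0.263, 0.1161]
ee_rot: [-3.142, -0.0, -1.075]
force: [-0.6, 0.2, -4.7]
width: 0.0114
gripper_force: 45.0
```

Request:
servo_tool(
  series=[
    [[0,0,0.3,0],[0,0,0.3,0],[0,0,0.3,0],[0,0,0.3,0],[0,0,0.3,0],[0,0,0,0],[0,0,0,0],[0,0,0,0],[0,0,0,0],[0,0,0,0]],
  ],
)

```text
t: 9.95
eef_pos: [0.4771, -0.2632, 0.1153]
ee_rot: [-3.141, -0.001, -1.075]
force: [-3.2, 0.7, 5.9]
width: 0.0117
gripper_force: 45.0
```

Request:
servo_tool(
  series=[
    [[0,0,0,0],[0,0,0,0],[0,0,0,0],[0,0,0,0],[0,0,0,0],[0,0,0,0],[0,0,-6,0],[0,0,-12,0],[0,0,-16,0],[0,0,-20,0]],
  ],
  claw=-0.1,
)

```text
t: 10.78
eef_pos: [0.4763, -0.2628, 0.1687]
ee_rot: [3.14, 0.001, -1.075]
force: [1.0, -0.8, -0.6]
width: 0.0483
gripper_force: 0.0
```

```bash
python3 - <<'E'
from h import *
a=grab('scene'); b=grab('side')
c=np.hstack([cv2.resize(b[120:240,290:430],(466,400)),cv2.resize(a[130:240,180:272],(334,400))])
cv2.imwrite('pics/c4.png',np.ascontiguousarray(c[:,:,::-1]))
s=telemetry.get_state(); print(s['eef_pos'],s['ee_rot'],s['q'])
for n in ['canister','canister_handle']:
    for cm in ('scene','side'):
        print(n,cm,[(np.round(d['position'],3).tolist(),round(d['conf'],2)) for d in recognise(cm,n)])
E
```

```text
[ 0.4788648  -0.2636703   0.17223515] [-3.13778665 -0.00422005 -1.07410476] [-0.14400802  0.18842239 -0.35495602  0.00129887 -1.02184454  0.64003297]
canister scene [([0.439, -0.054, 0.092], 0.84), ([0.431, 0.072, 0.091], 0.65)]
canister side [([0.432, -0.038, 0.091], 0.7), ([0.416, 0.1, 0.078], 0.57), ([0.478, -0.235, 0.077], 0.56)]
canister_handle scene [([0.5, -0.258, 0.09], 0.84), ([0.437, -0.047, 0.086], 0.71), ([0.427, 0.067, 0.09], 0.67), ([0.567, 0.253, 0.079], 0.41)]
canister_handle side [([0.479, -0.237, 0.072], 0.82), ([0.421, 0.1, 0.08], 0.79), ([0.427, -0.036, 0.089], 0.61), ([0.471, 0.256, 0.071], 0.35)]
```

View pics/c4.png

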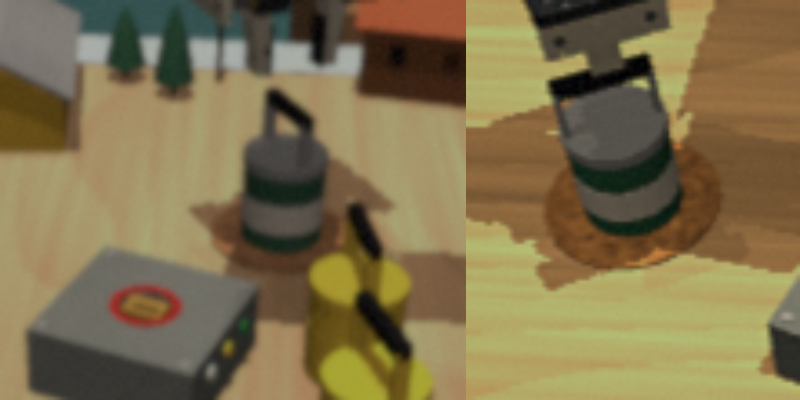

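Request:
servo_tool(
  series=[
    [[0,0,-20,0],[0,0,-25,0],[0,0,-25,0],[0,0,-10,0],[-15,-19,0,0],[-15,-19,0,0],[-15,-19,0,0],[-15,-19,0,0],[-15,-19,0,0],[-15,-19,0,0]],
  ],
)

```text
t: 11.92
eef_pos: [0.5342, -0.1284, 0.2476]
ee_rot: [3.14, 0.001, -1.075]
force: [0.8, -0.5, -0.1]
width: 0.048
gripper_force: 0.0
```

Request:
servo_tool(
  series=[
    [[-15,-19,0,0],[-15,-19,0,0],[-15,-19,0,0],[-15,-20,0,0],[0,0,0,-0.122],[0,0,0,-0.122],[0,0,0,-0.122],[0,0,0,-0.122],[0,0,0,-0.122],[0,0,0,-0.122]],
  ],
)

```text
t: 12.75
eef_pos: [0.573, -0.0401, 0.2473]
ee_rot: [3.141, 0.002, -0.337]
force: [0.1, -0.2, -0.0]
width: 0.0485
gripper_force: 0.0
```

```bash
python3 - <<'E'
from h import *
s=telemetry.get_state(); print(s['eef_pos'],s['ee_rot'],s['q'].round(2) if hasattr(s['q'],'round') else s['q'])
w=grab('wrist'); cv2.imwrite('pics/w5.png',np.ascontiguousarray(w[:,:,::-1]))
# red ring segmentation
im=w.astype(int); m=((im[:,:,0]>120)&(im[:,:,1]<70)&(im[:,:,2]<70)).astype(np.uint8)
n,l,st,ce=cv2.connectedComponentsWithStats(m)
for i in range(1,n):
    if st[i,4]>40: print(st[i],ce[i],ray('wrist',*ce[i],0.06).round(4))
E
```

```text
[ 0.5730255  -0.04007612  0.24733774] [ 3.14070482e+00  1.74640359e-03 -3.36714654e-01] [ 0.27  0.18 -0.18 -0.   -1.21  0.96]
[ 292  130   57   57 1025] [319.8595122  158.34146341] [ 0.5865 -0.0402  0.06  ]
```

View pics/w5.png

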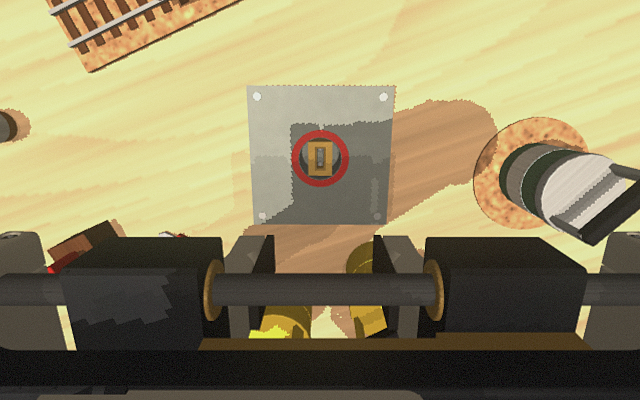

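Request:
servo_tool(
  series=[
    [[-6,-14,0,0],[-12,-27,0,0],[-14,-30,0,0],[-14,-30,0,0],[-14,-30,0,0],[-14,-30,0,0],[-14,-30,0,0],[-14,-30,0,0],[-12,-27,0,0],[-10,-21,0,0]],
  ],
)

```text
t: 13.63
eef_pos: [0.5464, 0.257, 0.2475]
ee_rot: [3.141, 0.001, -0.345]
force: [0.5, -0.8, -0.2]
width: 0.048
gripper_force: 0.0
```

Request:
servo_tool(
  series=[
    [[0,0,0,-0.105],[0,0,0,-0.105],[0,0,0,-0.105],[0,0,0,-0.105],[0,0,10,0],[0,0,10,0],[0,0,10,0],[0,0,10,0],[0,0,0,0],[0,0,0,0]],
  ],
)

```text
t: 14.47
eef_pos: [0.5468, 0.2544, 0.2074]
ee_rot: [3.14, 0.002, 0.076]
force: [0.9, 0.0, 0.9]
width: 0.048
gripper_force: 0.0
```

```bash
python3 - <<'E'
from h import *
s=telemetry.get_state(); print(s['eef_pos'],s['ee_rot'],s['q'])
w=grab('wrist'); cv2.imwrite('pics/w6.png',np.ascontiguousarray(w[:,:,::-1]))
hsv=cv2.cvtColor(w,cv2.COLOR_RGB2HSV)
for nm,lo,hi in (('red',(0,180,60),(8,255,255)),('blue',(105,150,50),(130,255,255))):
    m=cv2.inRange(hsv,lo,hi)
    n,l,st,ce=cv2.connectedComponentsWithStats(m)
    for i in range(1,n):
        if st[i,4]>80: print(nm,st[i],ce[i].round(1),ray('wrist',*ce[i],0.085).round(4),[np.round(x,1) for x in cv2.minAreaRect(np.argwhere(l==i)[:,::-1].astype(np.float32))[:2]])
E
```

```text
[0.54677887 0.25444156 0.20739182] [3.14017326e+00 1.63425507e-03 7.57854846e-02] [ 7.59241965e-01  2.55723025e-01 -1.79399992e-01  7.55661672e-05
 -1.13783681e+00  8.87309227e-01]
red [626 142  14  49 371] [632.6 167.3] [0.5841 0.0042 0.085 ] [array([632.5, 166. ]), array([48., 13.])]
red [313 150  14  43 546] [319.6 171.4] [0.561  0.2598 0.085 ] [array([319.5, 171. ]), array([42., 13.])]
red [396 176  32  32 511] [411.1 191.5] [0.5497 0.1823 0.085 ] [array([411.2, 191.7]), array([25.8, 22.2])]
blue [315 262  12  11  92] [321.1 267.8] [0.4735 0.2519 0.085 ] [array([320.5, 267. ]), array([10., 11.])]
```

View pics/w6.png

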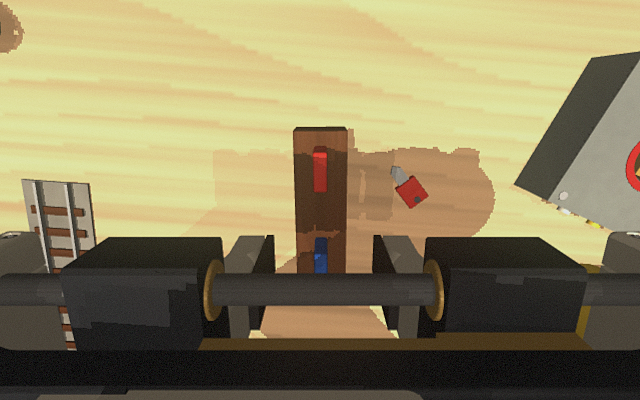

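```bash
cat >> h.py <<'E'
from scipy.spatial.transform import Rotation as Ro
def tool(p,rpy):
    T=np.eye(4); T[:3,:3]=Ro.from_euler('xyz',rpy).as_matrix(); T[:3,3]=p; return T
def camT(c):
    K,r,t=c; T=np.eye(4); T[:3,:3]=cv2.Rodrigues(r)[0]; T[:3,3]=t; return T
def cal_at(p,rpy):
    s=telemetry.get_state(); c=cal('wrist')
    C=camT(c)@tool(s['eef_pos'],s['ee_rot'])@np.linalg.inv(tool(p,rpy))
    return c[0],cv2.Rodrigues(C[:3,:3])[0].reshape(3),C[:3,3]
E
python3 - <<'E'
from h import *
w=cv2.imread('pics/w6.png')
print([(r,w[r,319].tolist()) for r in range(144,200,2)])
print([ray('wrist',319.6,r,.085).round(4).tolist() for r in (149.5,192.5)])
# rack edges (top z .045)
print([ray('wrist',*p,.045).round(4).tolist() for p in [(293,128),(348,128),(297,230),(347,230)]])
c=cal_at([.57303,-.04008,.24734],[3.1407,.00175,-.33671])
print('box',[ray('w',*p,.06,c).round(4).tolist() for p in [(257,97),(263,216),(384,97),(377,216)]])
w=cv2.imread('pics/w5.png')[125:192,285:355]
g=w.astype(int); m=(g.sum(2)<999)
hsv=cv2.cvtColor(w,cv2.COLOR_BGR2HSV); 
brass=cv2.inRange(hsv,(12,110,70),(30,255,255))
pts=np.argwhere(brass>0)[:,::-1].astype(np.float32); print('brass',len(pts),cv2.minAreaRect(pts))
h=cv2.findNonZero(brass); 
hull=np.zeros_like(brass); cv2.fillConvexPoly(hull,cv2.convexHull(h),1)
slot=(hull>0)&(brass==0); n,l,st,ce=cv2.connectedComponentsWithStats(slot.astype(np.uint8))
for i in range(1,n):
    if st[i,4]>20: u=ce[i]+[285,125]; print('slot',st[i],u,ray('w',*u,.0595,c).round(4))
E
```

```text
[(144, [51, 83, 124]), (146, [23, 40, 87]), (148, [33, 50, 99]), (150, [30, 46, 92]), (152, [34, 52, 138]), (154, [57, 72, 224]), (156, [62, 74, 226]), (158, [36, 52, 158]), (160, [38, 53, 166]), (162, [46, 58, 170]), (164, [40, 52, 144]), (166, [42, 51, 148]), (168, [36, 50, 146]), (170, [36, 47, 145]), (172, [39, 48, 147]), (174, [35, 47, 144]), (176, [39, 47, 146]), (178, [35, 44, 144]), (180, [42, 52, 146]), (182, [35, 44, 143]), (184, [44, 52, 149]), (186, [38, 52, 146]), (188, [42, 48, 147]), (190, [36, 46, 144]), (192, [33, 47, 99]), (194, [37, 53, 75]), (196, [36, 54, 75]), (198, [25, 46, 71])]
[[0.579, 0.2611, 0.085], [0.543, 0.2584, 0.085]]
[[0.5905, 0.2865, 0.045], [0.5943, 0.2368, 0.045], [0.4917, 0.2774, 0.045], [0.4954, 0.2282, 0.045]]
box [[0.6622, -0.0037, 0.06], [0.549, 0.0361, 0.06], [0.6224, -0.1177, 0.06], [0.5095, -0.0767, 0.06]]
brass 744 ((34.5, 32.0), (36.0, 23.0), 90.0)
slot [ 32  23   7  18 119] [319.8907563 156.4789916] [ 0.5886 -0.0411  0.0595]
```

Request:
servo_tool(
  series=[
    [[8,-2,0,-0.004],[7,-2,0,-0.004],[0,0,12,0],[0,0,18,0],[0,0,20,0],[0,0,20,0],[0,0,20,0],[0,0,20,0],[0,0,14,0],[0,0,6,0]],
  ],
)

```text
t: 15.35
eef_pos: [0.5617, 0.2597, 0.0764]
ee_rot: [3.14, 0.002, 0.085]
force: [-0.6, 0.5, 1.1]
width: 0.048
gripper_force: 0.0
```

```bash
python3 - <<'E'
from h import *
s=telemetry.get_state(); print(s['eef_pos'],s['ee_rot'],s['force'])
w=grab('wrist'); cv2.imwrite('pics/w7.png',np.ascontiguousarray(w[:,:,::-1]))
P=[[.5615,.2596,.085]]; print(proj('wrist',P))
hsv=cv2.cvtColor(w,cv2.COLOR_RGB2HSV); m=cv2.inRange(hsv,(0,180,60),(8,255,255))
n,l,st,ce=cv2.connectedComponentsWithStats(m)
for i in range(1,n):
    if st[i,4]>80: print(st[i],ce[i].round(1))
E
```

```text
[0.56166117 0.25973049 0.07644416] [3.14029787e+00 2.06678117e-03 8.47773052e-02] [-0.64295047  0.45594349  1.10199781]
[[325.59560084 261.20160977]]
[ 314  206   26   67 1501] [326.1 241.6]
```

View pics/w7.png

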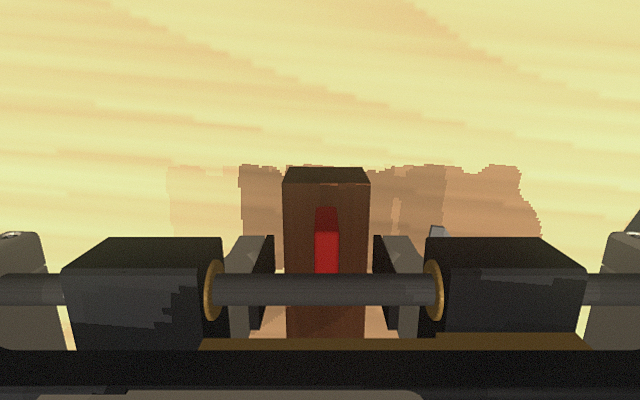

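```bash
python3 - <<'E'
from h import *
w=cv2.imread('pics/w7.png'); print([(r,w[r,326,2]) for r in range(226,240)])
for r in (231,232,233): print(r,ray('wrist',326,r,.085))
E
```

```text
[(226, np.uint8(85)), (227, np.uint8(88)), (228, np.uint8(83)), (229, np.uint8(84)), (230, np.uint8(91)), (231, np.uint8(105)), (232, np.uint8(125)), (233, np.uint8(132)), (234, np.uint8(138)), (235, np.uint8(141)), (236, np.uint8(150)), (237, np.uint8(148)), (238, np.uint8(148)), (239, np.uint8(145))]
231 [0.57673406 0.26074262 0.085     ]
232 [0.57624295 0.26069963 0.085     ]
233 [0.57575099 0.26065656 0.085     ]
```

Request:
servo_tool(
  series=[
    [[0,0,8,0],[0,0,8,0],[0,0,6,0],[0,0,3,0],[0,0,0,0],[0,0,0,0],[0,0,0,0],[0,0,0,0],[0,0,0,0],[0,0,0,0]],
  ],
)

```text
t: 16.23
eef_pos: [0.5619, 0.2602, 0.0539]
ee_rot: [-3.141, -0.0, 0.085]
force: [0.3, 0.5, 0.4]
width: 0.0483
gripper_force: 0.0
```

Request:
servo_tool(
  series=[
    [[0,0,0,0],[0,0,0,0],[0,0,0,0],[0,0,0,0],[0,0,0,0],[0,0,0,0],[0,0,0,0],[0,0,0,0],[0,0,0,0],[0,0,0,0]],
  ],
  claw=1,
  grip_force=55,
)

```text
t: 17.07
eef_pos: [0.5617, 0.2596, 0.0535]
ee_rot: [3.141, 0.0, 0.085]
force: [0.8, -3.0, 0.3]
width: 0.0117
gripper_force: 55.0
```

Request:
servo_tool(
  series=[
    [[0,0,-3,0],[0,0,-7,0],[0,0,-12,0],[0,0,-16,0],[0,0,-16,0],[0,0,-16,0],[0,0,-10,0],[0,10,0,0],[0,20,0,0],[0,28,0,0]],
  ],
)

```text
t: 17.9
eef_pos: [0.5666, 0.2029, 0.1337]
ee_rot: [-3.141, -0.001, 0.087]
force: [1.0, 0.0, -0.9]
width: 0.0117
gripper_force: 55.0
```

Request:
servo_tool(
  series=[
    [[0,30,0,0],[0,30,0,0],[0,30,0,0],[0,30,0,0],[0,30,0,0.085],[0,28,0,0.085],[0,28,0,0.085],[0,20,0,0.085],[0,10,0,0.085],[0,4,0,0]],
  ],
)

```text
t: 18.73
eef_pos: [0.569, -0.0382, 0.1333]
ee_rot: [3.142, 0.001, -0.346]
force: [0.6, 0.8, -1.0]
width: 0.0117
gripper_force: 55.0
```

```bash
python3 - <<'E'
from h import *
s=telemetry.get_state(); print(s['eef_pos'],s['ee_rot'],s['force'],s['width'],s['gripper_force'])
w=grab('wrist'); b=grab('side'); a=grab('scene')
s=telemetry.get_state(); p=s['eef_pos']; yaw=s['ee_rot'][2]; print('TCP',p,yaw)
d=np.array([.5863,-.0404])+.002*np.array([np.cos(-.34),np.sin(-.34)])-p[:2]
print('to go tool mm',1000*(d@[np.cos(yaw),np.sin(yaw)]),1000*(d@[np.sin(yaw),-np.cos(yaw)]),'roll',yaw+.34)
# key front/top edge in wrist picture: red profile
hsv=cv2.cvtColor(w,cv2.COLOR_RGB2HSV); m=cv2.inRange(hsv,(0,180,60),(8,255,255))
n,l,st,ce=cv2.connectedComponentsWithStats(m)
for i in range(1,n):
    if st[i,4]>80: print(st[i],ce[i].round(1))
u,v=proj('wrist',[[p[0],p[1],p[2]-.0085+.04]])[0]; print('expected top centre px',u,v)
print([(r,w[r,int(round(u))].tolist()[0]) for r in range(195,265,2)])
for r in (0,5,10,15,20): print(r,proj('wrist',[[p[0]+np.cos(yaw)*r/1000,p[1]+np.sin(yaw)*r/1000,p[2]+.0315]])[0])
cv2.imwrite('pics/w8.png',w[:,:,::-1].copy());cv2.imwrite('pics/b8.png',b[:,:,::-1].copy());cv2.imwrite('pics/a8.png',a[:,:,::-1].copy())
for cm in ('side','scene'): print(cm,[(np.round(d['position'],3).tolist(),round(d['conf'],2)) for d in recognise(cm,'red_key')])
E
```

```text
[ 0.56898574 -0.03817676  0.13333444] [ 3.14154241e+00  5.71223058e-04 -3.45752236e-01] [ 0.58345584  0.757523   -0.96634322] 0.011696370276893004 54.99960333108902
TCP [ 0.56979284 -0.0362611   0.1335803 ] -0.3373744427419376
to go tool mm 18.94660986175952 -1.5532188773350748 roll 0.0026255572580624054
[ 277  141   84  133 3182] [320.8 208.5]
[310 306  28  19 500] [323.2 314.7]
expected top centre px 325.75746911754567 285.9102389249034
[(195, 127), (197, 124), (199, 136), (201, 160), (203, 161), (205, 158), (207, 51), (209, 63), (211, 84), (213, 162), (215, 152), (217, 156), (219, 120), (221, 81), (223, 84), (225, 89), (227, 92), (229, 86), (231, 89), (233, 90), (235, 90), (237, 87), (239, 87), (241, 90), (243, 84), (245, 86), (247, 86), (249, 91), (251, 87), (253, 109), (255, 137), (257, 142), (259, 155), (261, 149), (263, 153)]
0 [325.75746912 285.91023892]
5 [325.785379   274.91452979]
10 [325.81384777 263.69863297]
15 [325.8428924  252.25586774]
20 [325.87253052 240.57928032]
side [([0.536, 0.165, 0.01], 0.46)]
scene [([0.535, 0.155, 0.012], 0.58), ([0.814, -0.012, 0.071], 0.21)]
```

```bash
python3 - <<'E'
from h import *
w=cv2.imread('pics/w8.png')[:,:,::-1].copy(); 
hsv=cv2.cvtColor(w,cv2.COLOR_RGB2HSV); m=cv2.inRange(hsv,(0,180,60),(8,255,255))
n,l,st,ce=cv2.connectedComponentsWithStats(m); i=1+np.argmax(st[1:,4]); M=(l==i)
best=None
# outer ring boundary points (rows above key's face)
pts=[]
for r in range(141,226):
    x=np.nonzero(M[r])[0]
    if len(x): pts+= [(x[0]-.5,r),(x[-1]+.5,r)] if x[-1]-x[0]>40 else []
c=cal('wrist'); P=np.array([ray('w',*p,.06,c)[:2] for p in pts])
from scipy.optimize import least_squares
f=least_squares(lambda q:np.hypot(*(P-q[:2]).T)-q[2],[.586,-.04,.029],loss='soft_l1',f_scale=.0005)
print(len(P),f.x,np.median(abs(f.fun)))
E
```

```text
140 [ 0.58727651 -0.03718816  0.02847499] 0.00015862797837857233
```

Request:
servo_tool(
  series=[
    [[3,0,0,0],[5,-0.5,0,0.003],[5,-0.5,0,0],[4,-0.5,0,0],[2,0,0,0],[0,0,0,0],[0,0,0,0],[0,0,0,0],[0,0,0,0],[0,0,0,0]],
  ],
)

```text
t: 19.82
eef_pos: [0.5881, -0.0412, 0.1336]
ee_rot: [-3.142, -0.0, -0.343]
force: [-0.7, 0.7, -1.2]
width: 0.0118
gripper_force: 55.0
```

```bash
cat > ring.py <<'E'
from h import *
from scipy.optimize import least_squares
s=telemetry.get_state(); w=grab('wrist'); c=cal_at(s['eef_pos'],s['ee_rot'])
hsv=cv2.cvtColor(w,cv2.COLOR_RGB2HSV); m=cv2.inRange(hsv,(0,180,60),(8,255,255))
n,l,st,ce=cv2.connectedComponentsWithStats(m); i=1+np.argmax(st[1:,4]); M=(l==i); print(st[i])
pts=[]
for r in range(st[i,1],st[i,1]+90):
    x=np.nonzero(M[r])[0]
    if len(x) and x[-1]-x[0]>40: pts+=[(x[0]-.5,r),(x[-1]+.5,r)]
for z in (.06,):
    P=np.array([ray('w',*p,z,c)[:2] for p in pts])
    f=least_squares(lambda q:np.hypot(*(P-q[:2]).T)-q[2],[.586,-.04,.029],loss='soft_l1',f_scale=.0005)
    print(len(P),f.x.round(4),np.median(abs(f.fun)))
p=s['eef_pos'];yaw=s['ee_rot'][2]; d=f.x[:2]-p[:2]
print('TCP',p.round(4),yaw,'ring in tool mm',1000*(d@[np.cos(yaw),np.sin(yaw)]),1000*(d@[np.sin(yaw),-np.cos(yaw)]))
# key head in hand: left/right edges of head face
for r in (236,240,244,248):
    x=np.nonzero(m[r,290:360])[0]+290; print(r,x.min() if len(x) else None,x.max() if len(x) else None)
u=int(round(proj('w',[[p[0],p[1],p[2]+.0315]],c)[0][0])); print(u,[(r,int(w[r,u,0])) for r in range(246,262)])
E
python3 ring.py
```

```text
[ 284  170   81   67 1553]
122 [ 0.5862 -0.0399  0.0285] 0.00014637644780891162
TCP [ 0.5881 -0.0412  0.1336] -0.34276556247375534 ring in tool mm -2.2492326444367388 -0.5617508446262374
236 312 343
240 311 336
244 310 336
248 310 337
326 [(246, 89), (247, 88), (248, 87), (249, 86), (250, 85), (251, 83), (252, 90), (253, 107), (254, 122), (255, 133), (256, 140), (257, 144), (258, 144), (259, 148), (260, 153), (261, 149)]
```

Request:
servo_tool(
  series=[
    [[0,0.7,0,0],[0,0,6,0],[0,0,10,0],[0,0,10,0],[0,0,5,0],[0,0,2,0],[0,0,2,0],[0,0,2,0],[0,0,2,0],[0,0,0,0]],
  ],
)

```text
t: 20.7
eef_pos: [0.588, -0.0418, 0.0943]
ee_rot: [3.142, 0.0, -0.343]
force: [0.1, 0.1, -0.1]
width: 0.0115
gripper_force: 55.0
```

Request:
servo_tool(
  series=[
    [[0,0,1,0],[0,0,1,0],[0,0,1,0],[0,0,1,0],[0,0,1,0],[0,0,1,0],[0,0,1,0],[0,0,0,0],[0,0,0,0],[0,0,0,0]],
  ],
)

```text
t: 21.53
eef_pos: [0.588, -0.0419, 0.0876]
ee_rot: [-3.142, -0.0, -0.343]
force: [0.1, -0.2, -1.2]
width: 0.0114
gripper_force: 55.0
```

Request:
servo_tool(
  series=[
    [[0.6,0,1,0],[-1.2,0,1,0],[1.2,0,1,0],[-1.2,0,1,0],[1.2,0,1,0],[-1.2,0,1,0],[1.2,0,1,0],[-0.6,0,0,0],[0,0,0,0],[0,0,0,0]],
  ],
)

```text
t: 22.37
eef_pos: [0.5877, -0.0418, 0.0804]
ee_rot: [3.141, 0.001, -0.343]
force: [-1.9, 2.7, 1.5]
width: 0.012
gripper_force: 55.0
```

Request:
servo_tool(
  series=[
    [[0.6,0,1,0],[-1.2,0,1,0],[1.2,0,1,0],[-1.2,0,1,0],[1.2,0,1,0],[-1.2,0,1,0],[1.2,0,1,0],[-0.6,0,0,0],[0,0,0,0],[0,0,0,0]],
  ],
)

```text
t: 23.2
eef_pos: [0.5891, -0.0417, 0.0741]
ee_rot: [-3.141, -0.002, -0.342]
force: [2.3, -2.5, 4.9]
width: 0.0115
gripper_force: 55.0
```

Request:
servo_tool(
  series=[
    [[0.5,0,1,0],[-1,0,1,0],[1,0,1,0],[-1,0,1,0],[1,0,1,0],[-1,0,1,0],[0.5,0,0.5,0],[0,0,0,0],[0,0,0,0],[0,0,0,0]],
  ],
)

```text
t: 24.03
eef_pos: [0.5887, -0.0419, 0.0679]
ee_rot: [-3.141, -0.001, -0.342]
force: [1.8, -0.2, 7.7]
width: 0.0114
gripper_force: 55.0
```

Request:
servo_tool(
  series=[
    [[0.5,0,0.4,0],[-1,0,0.4,0],[1,0,0.4,0],[-1,0,0.4,0],[0.5,0,0,0],[0,0,0,0],[0,0,0,0],[0,0,0,0],[0,0,0,0],[0,0,0,0]],
  ],
)

```text
t: 24.87
eef_pos: [0.5887, -0.0419, 0.0678]
ee_rot: [-3.141, -0.002, -0.342]
force: [-3.9, 1.3, 21.1]
width: 0.0117
gripper_force: 55.0
```

```bash
sed -i 's/range(246,262)/range(240,268)/' ring.py; python3 ring.py | tail -1
```

```text
326 [(240, 88), (241, 88), (242, 90), (243, 91), (244, 93), (245, 91), (246, 89), (247, 93), (248, 92), (249, 91), (250, 90), (251, 93), (252, 98), (253, 111), (254, 129), (255, 143), (256, 141), (257, 150), (258, 153), (259, 158), (260, 154), (261, 154), (262, 152), (263, 154), (264, 156), (265, 156), (266, 156), (267, 154)]
```

Request:
servo_tool(
  series=[
    [[0,0.25,0,0.12],[0,0.25,0,0.12],[0,0.25,0,0.12],[0,0.25,0,0.12],[0,0.25,0,0.12],[0,0.25,0,0.12],[0,0.25,0,0.12],[0,0.25,0,0.12],[0,0.25,0,0.12],[0,0,0,0]],
  ],
  grip_force=60,
  claw=1,
)

```text
t: 25.75
eef_pos: [0.5866, -0.0437, 0.0678]
ee_rot: [-3.141, -0.001, -1.43]
force: [-5.6, -0.3, 22.3]
width: 0.0119
gripper_force: 60.0
```

```bash
python3 -c "
from h import *
s=telemetry.get_state(); print({k:np.round(s[k],3) for k in ('q','eef_pos','ee_rot','force','moment','width')})"
```

```text
{'q': array([ 0.258,  0.366, -0.381,  0.001, -0.823, -0.118]), 'eef_pos': array([ 0.587, -0.044,  0.068]), 'ee_rot': array([-3.141e+00, -1.000e-03, -1.430e+00]), 'force': array([-5.618, -0.284, 22.318]), 'moment': array([-0.228,  1.827,  0.087]), 'width': np.float64(0.012)}
```

Request:
servo_tool(
  series=[
    [[0,0.25,0,0.11],[0,0.25,0,0.11],[0,0.25,0,0.11],[0,0.25,0,0.11],[0,0.25,0,0.08],[0,0,0,0],[0,0,0,0],[0,0,0,0],[0,0,0,0],[0,0,0,0]],
  ],
)

```text
t: 26.58
eef_pos: [0.5854, -0.0436, 0.0678]
ee_rot: [-3.14, -0.0, -1.942]
force: [-5.4, -0.8, 22.2]
width: 0.0117
gripper_force: 60.0
```

```bash
python3 -c "
from h import *
s=telemetry.get_state(); print({k:np.round(s[k],3) for k in ('q','eef_pos','ee_rot','force','moment','width')})"
```

```text
{'q': array([ 0.259,  0.364, -0.384,  0.001, -0.822, -0.631]), 'eef_pos': array([ 0.585, -0.044,  0.068]), 'ee_rot': array([-3.14 , -0.   , -1.942]), 'force': array([-5.422, -0.832, 22.158]), 'moment': array([-0.262,  1.77 ,  0.044]), 'width': np.float64(0.012)}
```

Request:
servo_tool(
  series=[
    [[0,0.1,0,0.03],[0,0.1,0,0.03],[0,0,0,0.03],[0,0,0,0],[0,0,0,0],[0,0,0,0],[0,0,0,0],[0,0,0,0],[0,0,0,0],[0,0,0,0]],
  ],
)

```text
t: 27.42
eef_pos: [0.5853, -0.0435, 0.0678]
ee_rot: [-3.14, -0.0, -2.032]
force: [-4.1, -0.3, 22.5]
width: 0.0114
gripper_force: 60.0
```

```bash
python3 - <<'E'
from h import *
s=telemetry.get_state(); print({k:np.round(s[k],3) for k in ('eef_pos','ee_rot','force','moment','width')})
w=grab('wrist'); b=grab('side'); b0=cv2.imread('pics/b3raw.png')[:,:,::-1]
for nm,(x,y) in dict(green=(366,336),amber=(344,372),grey=(318,406)).items():
    u,v=int(290+x/5),int(150+y/5); print(nm,b0[v-1:v+2,u-1:u+2].mean((0,1)).round(),b[v-1:v+2,u-1:u+2].mean((0,1)).round())
# head orientation in hand: red blob near head
hsv=cv2.cvtColor(w,cv2.COLOR_RGB2HSV); m=cv2.inRange(hsv,(0,180,60),(8,255,255))
for r in (236,240,244,248,256,264):
    x=np.nonzero(m[r,290:360])[0]+290; print(r,x.min() if len(x) else None,x.max() if len(x) else None)
print([(r,int(w[r,326,0])) for r in range(246,262)])
E
```

```text
{'eef_pos': array([ 0.585, -0.044,  0.068]), 'ee_rot': array([-3.14 , -0.   , -2.032]), 'force': array([-4.076, -0.3  , 22.475]), 'moment': array([-0.248,  1.753,  0.087]), 'width': np.float64(0.011)}
green [33. 67. 37.] [30. 54. 32.]
amber [110.  99.  37.] [91. 74. 31.]
grey [109. 108.  98.] [84. 79. 70.]
236 311 336
240 311 336
244 310 336
248 310 337
256 309 338
264 310 337
[(246, 94), (247, 94), (248, 96), (249, 94), (250, 93), (251, 92), (252, 102), (253, 119), (254, 135), (255, 152), (256, 149), (257, 155), (258, 157), (259, 157), (260, 159), (261, 156)]
```

```bash
python3 -c "
from h import *
print(ticket.job_done())"
```

```text
the job is handed in; nothing more can be done
None
```

The job is handed in, with no verdict shown: the canister stands upright on the cork mat, and the red key is fully home, turned clockwise past a quarter turn by the tool's yaw (1.69 rad), and still held at 60 N.

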